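Load the juicer from its tip-up tray

TASK

Load the juicer: lift the loose lid off its hopper by the black knob and set it down gently, right way up, on the worktop, then push the hinged tray up from underneath its orange tab so that all the fruit tips out of it into the hopper (do not move the fruit by hand). Afterwards let the tray down gently under control, without letting it fall, until it lies level on its rest again, and leave the mug, the honey jar and the cup where they stand.

Things in the scene. Friction and masses are not known exactly. Their poses are not given: they have to be found in the camera images.
- juicer: Fixed juicer with tray stand, 184 mm in x. Origin on the worktop under the tray's hinge line; z up, +y from the hinge to the hopper, -y to the tray, x along the hinge. White hopper at y = 6 to 196 mm, rim 130 mm above the worktop, walls 6 mm. Hinge ears at x = +-98 mm rise to 152 mm. The tray stand fills y = -122 to +8 mm under the tray; farther out the space under it is free to the worktop.
- hopper_floor (a point): Centre of the hopper's inner floor, 37 mm above the worktop, 101 mm along the juicer's +y from the hinge; axes as the juicer's. Inner opening 170 (x) by 178 mm (y); the rim is 93 mm above this point.
- tray (a joint): Hinge of the aluminium tray, rad: 0 = level on its rest (start), grows as the tab end is lifted towards the hopper, hard stop at 1.25. Free hinge, no spring, hardly any friction: at every angle the tray falls back unless held up. Tray 0.5 kg, fruit 0.3 to 0.6 kg in all: about 4 to 5 N at the tab.
- tray_hinge (a point): Middle of the hinge line, 142 mm above the worktop, axes as the juicer's. Level tray: floor 1 to 199 mm towards -y, 172 mm wide, underside 2 mm below, floor top 4 mm above this line; side and end walls up to 49 mm above it. The spout end at the hopper is open but for a sill 6 mm above the tray floor; the fruit rolls over it only at about 0.5 to 1.1 rad, depending on friction.
- tray_tab (a point): Middle of the outer edge of the tray's orange lifting tab; moves with the tray, 223 mm from the hinge line. The tab stands out 24 mm from the tray's end wall, is 110 mm wide, 6 mm thick (3 mm above and below this point), 143 mm above the worktop when level. Axes: +y towards the hinge. Wall cabinets hang behind the work, 450 mm above the worktop.
- lid: Loose grey square lid, 180 x 182 mm, 0.25 kg, lying on the hopper rim; origin at the centre of its underside, z up. Plate 5 to 13 mm above the origin, below it a 5 mm locating rim, at least 5 mm clear inside the hopper walls. Round black knob, 32 mm across, 23 to 43 mm above the origin on the axis, stem 20 mm, top at 47 mm. The worktop round x 0.42, y -0.40 m is free for it.
- striped_mug: Blue and white striped mug, 86 mm across, 97 mm high, a bystander; origin at the centre of its underside.
- honey_jar: Honey jar with silver cap, 64 mm across, 109 mm high, a bystander; origin at the centre of its underside.
- green_cup: Green cup, 83 mm across, 105 mm high, a bystander; origin at the centre of its underside.
- lemon_a_mid (a point): Centre of a lemon, 74 x 53 x 52 mm, lying in the tray.
- lemon_b_mid (a point): Centre of a lemon, 74 x 53 x 52 mm, lying in the tray.
- lemon_c_mid (a point): Centre of a lemon, 74 x 53 x 52 mm, lying in the tray.
- apple_a_mid (a point): Centre of an apple, 70 mm, lying in the tray.

How it is judged:
By the outcome, as a careful person would: the job done as asked, in the order asked, and still so for the second after the job is handed in, with the robot touching nothing.
It also fails if it takes over 67 s, if anything falls off the work surface, if the arm or the gripper's body presses on something with over 40 N, if the wrist force passes 120 N, or if a joint passes its speed limit or range.

ROBOT

A 7-joint arm with a two-finger parallel gripper is mounted at the origin on a cart in front of the work surface, level with it; the furniture and walls round the work are solid. World frame = base frame: x ahead of the robot, y to its left, z up, the work surface at z = 0. Lengths are in m, angles in rad, forces in N, time in s.
With the tool pointing down it reaches from about 0.35 to 0.9 m from the base axis. Payload 7.2 kg.
Tool frame: the origin (TCP) lies on the mounting face of the last link; the fingertips stand 173 mm ahead of it and the grasp point (between the pads) lies 155 mm ahead of it; z points along the fingers, y is the line along which they close (so a half turn about z gives the same grasp; the last joint's range is limited). The gripper opens to 85 mm and grips with 20 to 120 N. Pads are 22 mm wide; open, the fingers measure 114 mm over their backs; the gripper's body (76 mm by 85 mm) begins 54 mm behind the grasp point. The pads swing forward as they close: fully open they stand 13 mm farther back than shut.
Start: joints at [1.104, 0.411, -0.013, 1.596, 0.006, 1.134, -0.082], TCP at [0.243, -0.576, 0.405] pointing down, gripper open.
Joint ranges: [-2.95, 2.95], [-0.29, 1.99], [-1.47, 1.44], [0.14, 2.54], [-1.03, 4.17], [0.13, 1.85], [-2.86, 2.86]. Speed limits (rad/s): [2.39, 2.39, 3.01, 3.01, 3.14, 3.14, 3.14].

INTERFACE

Orientations are given as a unit quaternion [w, x, y, z].
In Python, from station import manip gives the robot as it stands.
- The arm moves only by the tool shift_gripper, called after "Call:" as name([rows], argument=value, ...), one row to a line, values as JSON. Schema: {"type":"object","properties":{"moves":{"type":"array","items":{"type":"array","items":{"type":"array","items":{"type":"number"},"minItems":7,"maxItems":7},"minItems":1,"maxItems":12},"minItems":1,"maxItems":1},"only":{"type":"string"},"quiet":{"type":"boolean"},"lines":{"type":"string"}},"required":["moves"],"additionalProperties":false}. moves is a list that holds a single list of rows (three levels of brackets), with 1 to 12 rows, each of 7 numbers: dx, dy, dz in a scale on which 1.0 is 0.75 m, then a rotation vector rx, ry, rz in normalised numbers (1 is 360 degrees), then the finger opening in m; each row is the pose to reach, as a shift and turn from the pose commanded when the call began, along the tool's axes at that moment; what a row does not reach only later rows make up. A row lasts 1/8 s, in which the tool goes at most 0.0625 m and 0.188 rad, less where a joint would pass 70% of its speed; a pose out of reach is approached as far as the arm can. The fingers move at their own pace and stop on an object; the grip force is fixed at half the most. Time passes only in rows, so rows that do not move let the fingers close. The tool returns the time, the measured TCP pose, the force, the opening and the grip force at its end. only (a regular expression) keeps the lines of the reply that match it, lines (a string "A,B") keeps lines A to B, and quiet returns only ok. Shift and turn numbers lie between -1 and 1, and a call with a number outside is refused. Input that does not fit is refused with a message, and nothing moves.
- manip.get_obs(): the state, without advancing time (a new reading comes with each control period).
- manip.camera(name): name is "scene" or "top"; returns a dict with "image" (420x560x3 uint8, red, green, blue), "vfov" (degrees; the focal length in pixels is half the picture's height over the tangent of half this angle, whatever the lens; pixels are square), "cx", "cy" (the principal point, pixels), "camera_from_world" (4x4, takes a point from world to camera coordinates). Camera axes: x right, y up, looking along -z (the intrinsics and any distortion apply to the point x, -y, -z); pixel columns grow to the right and rows downward; lengths in m; the calibration is good to about 2 mm. A picture is of the moment at which its call begins. There is no depth.
- manip.hand_in(): hands the job in; it is judged then, once.
The state is a dict: "time_s": time; "q": joint angles; "dq": joint speeds; "tau": joint torques, N m; "tool_pos": TCP position; "tool_rot": TCP orientation; "force": force on the tool from outside, world axes, zero at the start; "torque": the same for the moment, N m; "width": finger opening in m; "gripper_force": force on a finger pad.
Only numpy, scipy, OpenCV 4.12 (cv2) and the standard library are available. Lean on these libraries where they do the work, as an engineer would, in place of code of your own. Each camera call takes 0.05 s, during which the arm holds its last target. There are 200 camera calls.

## Working session

There is one attempt and no reset: what is moved stays moved. The work goes in short steps, Python scripts to look and compute and a tool call to move; the robot and the scene stay as the last step left them, time stands still between calls to the robot, and variables do not carry over. Pictures are saved under pics/ and viewed, at most 10 in all, crops included, and the job is handed in when it is done.

```bash
ls; mkdir -p pics
```

Run:
```python
from station import manip
import cv2
o=manip.get_obs();print(o['time_s'],o['tool_pos'],o['tool_rot'],o['width'])
for n in('scene','top'):
    c=manip.camera(n);cv2.imwrite(f'pics/{n}0.png',c['image'][:,:,::-1])
    print(n,{k:v for k,v in c.items() if k!='image'})
```

```text
pics
station.py
0.0 [ 0.24258866 -0.57576498  0.40384206] [-7.83844628e-04  9.80179118e-01  1.98111664e-01 -2.25735178e-04] 0.08548167644391468
scene {'vfov': 42.72808902763144, 'cx': 278.5670310232814, 'cy': 208.12884845899492, 'camera_from_world': array([[ 0.77443667, -0.63214902,  0.02520849, -0.45228126],
       [ 0.3020857 ,  0.40450323,  0.86320413, -0.25106872],
       [-0.55587056, -0.6608818 ,  0.50422531, -1.50318513],
       [ 0.        ,  0.        ,  0.        ,  1.        ]])}
top {'vfov': 44.169102001489, 'cx': 277.46285681229705, 'cy': 206.4666510592015, 'camera_from_world': array([[-0.0288803 , -0.99941883, -0.01810912, -0.02373695],
       [ 0.99601889, -0.0303011 ,  0.08383443, -0.54819934],
       [-0.08433444, -0.01561587,  0.99631513, -1.45736792],
       [ 0.        ,  0.        ,  0.        ,  1.        ]])}
```

View pics/scene0.png

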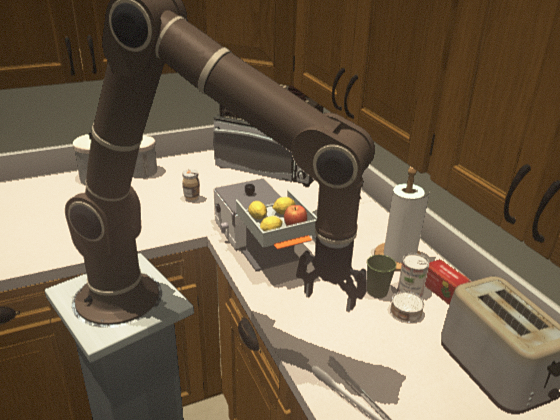

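View pics/top0.png

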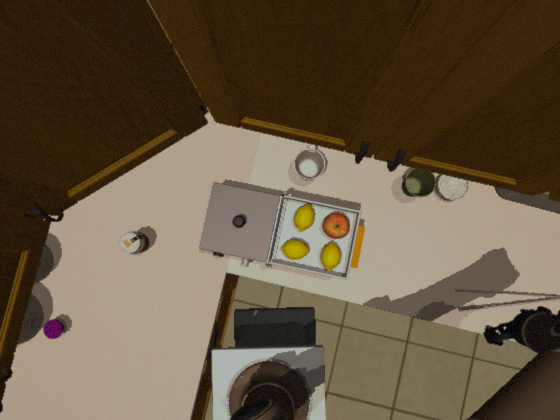

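The top view shows the lid knob at about (239,221), the tab at about (358,246), the mug at (310,164), the cup at (418,182) and the jar at (132,242). I'll enlarge both views around the juicer.

Run:
```python
import cv2
a=cv2.imread('pics/top0.png')[170:290,195:375];cv2.imwrite('pics/tc.png',cv2.resize(a,None,fx=4.4,fy=4.4,interpolation=2))
a=cv2.imread('pics/scene0.png')[160:280,200:350];cv2.imwrite('pics/sc.png',cv2.resize(a,None,fx=5,fy=5,interpolation=2))
```

```text
(no output)
```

View pics/tc.png

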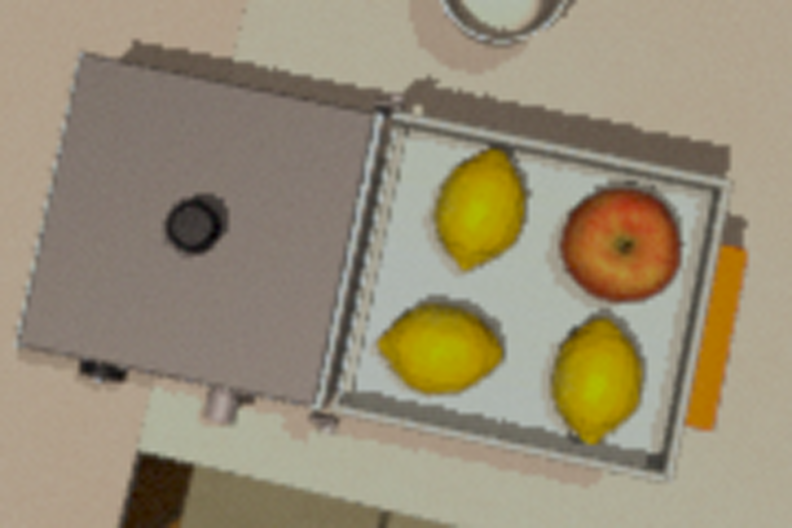

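View pics/sc.png

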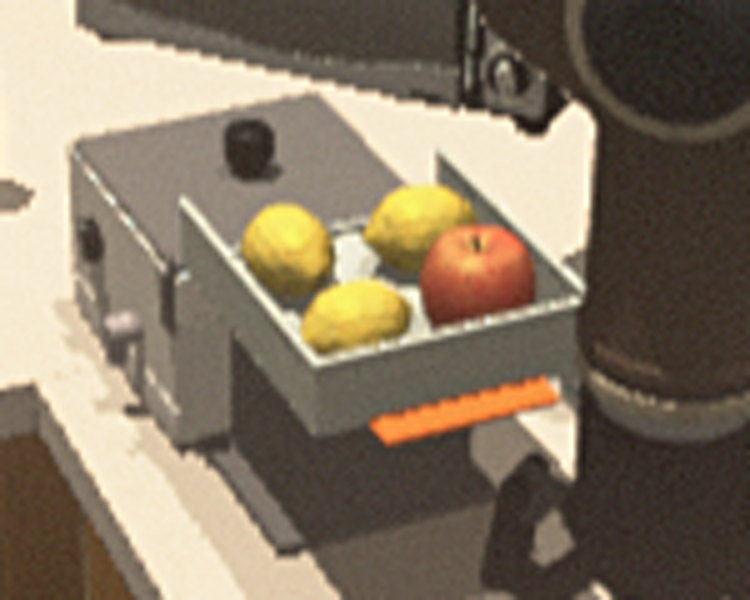

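Crop reading, top: lid corners (82,53),(382,113),(318,405),(20,346), knob (194,224), tab outer edge (747,248)-(713,430). Scene: knob (250,150), tab outer corners (385,443),(557,400).

Create h.py:
```python
import numpy as np
from station import manip
from scipy.spatial.transform import Rotation as R
CAL={'scene':(42.72808902763144,278.567,208.129,np.array([[0.77443667,-0.63214902,0.02520849,-0.45228126],[0.3020857,0.40450323,0.86320413,-0.25106872],[-0.55587056,-0.6608818,0.50422531,-1.50318513]])),
'top':(44.169102001489,277.463,206.467,np.array([[-0.0288803,-0.99941883,-0.01810912,-0.02373695],[0.99601889,-0.0303011,0.08383443,-0.54819934],[-0.08433444,-0.01561587,0.99631513,-1.45736792]]))}
def px(n,u,v,z):
    f,cx,cy,M=CAL[n];f=210/np.tan(np.radians(f)/2)
    d=M[:,:3].T@np.array([(u-cx)/f,-(v-cy)/f,-1]);o=-M[:,:3].T@M[:,3]
    return o+d*(z-o[2])/d[2]
def proj(n,p):
    f,cx,cy,M=CAL[n];f=210/np.tan(np.radians(f)/2);c=M[:,:3]@p+M[:,3]
    return np.array([cx+f*c[0]/-c[2],cy-f*c[1]/-c[2]])
def rot():
    w=manip.get_obs()['tool_rot'];return R.from_quat([w[1],w[2],w[3],w[0]])
def tool(d): return rot().inv().apply(d)
```

Run:
```python
from h import *
np.set_printoptions(precision=4,suppress=True)
T=lambda u,v,z:px('top',195+u/4.4-.5,170+v/4.4-.5,z)
S=lambda u,v,z:px('scene',200+u/5-.5,160+v/5-.5,z)
L=np.array([T(82,53,.138),T(382,113,.138),T(318,405,.138),T(20,346,.138)])
print(L,L.mean(0)); print([np.linalg.norm(L[i]-L[(i+1)%4]) for i in range(4)])
print('knob',T(194,224,.172),S(250,150,.16))
a,b=T(747,248,.146),T(713,430,.146);print('tab',a,b,(a+b)/2,np.linalg.norm(a-b))
a2,b2=S(557,400,.143),S(385,443,.143);print(a2,b2)
d=a-b;print('yaw',np.degrees(np.arctan2(d[1],d[0])),[np.degrees(np.arctan2(*(L[i]-L[j])[[1,0]])) for i,j in((0,3),(1,2))], np.degrees(np.arctan2(*(L[0]-L[1])[[1,0]])))
for n,u,v,z in(('mug',310,164,.05),('cup',418,182,.05),('jar',132,242,.1)):print(n,px('top',u,v,z))
print(rot().as_matrix())
```

```text
[[ 0.609   0.1269  0.138 ]
 [ 0.5671 -0.0528  0.138 ]
 [ 0.3939 -0.0097  0.138 ]
 [ 0.434   0.1672  0.138 ]] [0.501  0.0579 0.138 ]
[np.float64(0.1845735852322053), np.float64(0.17845903609217253), np.float64(0.18140101997613442), np.float64(0.17960252559461237)]
knob [0.5017 0.0585 0.172 ] [0.5013 0.0538 0.16  ]
tab [ 0.4793 -0.2665  0.146 ] [ 0.3729 -0.242   0.146 ] [ 0.4261 -0.2542  0.146 ] 0.1092062324594546
[ 0.4819 -0.2646  0.143 ] [ 0.377  -0.2389  0.143 ]
yaw -12.97970309728379 [np.float64(-12.974314725280315), np.float64(-13.993117389206667)] 76.86870807585585
mug [ 0.6624 -0.1357  0.05  ]
cup [ 0.6018 -0.4364  0.05  ]
jar [0.4562 0.3554 0.1   ]
[[ 0.9215  0.3883 -0.0007]
 [ 0.3883 -0.9215  0.0013]
 [-0.0001 -0.0015 -1.    ]]
```

Both cameras agree to a few millimetres with no distortion. Juicer yaw is about -13.2°, the hinge is near (0.478,-0.038), and the knob is at (0.5015,0.057). Next I'll move above the knob.

The rows are not in the units I measure in: shifts go in shares of 0.75 m and turns go in shares of 360 degrees. I convert before sending: 0.4845 m is 0.646, -0.4827 m is -0.6436.

Call:
shift_gripper([
  [[0,0,-0.0667,0,0,0,0.085],[0.2667,-0.2667,-0.0667,0,0,0,0.085],[0.646,-0.6436,-0.0667,0,0,0,0.085],[0.646,-0.6436,-0.0667,0,0,0,0.085],[0.646,-0.6436,-0.0667,0,0,0,0.085],[0.646,-0.6436,-0.0667,0,0,0,0.085],[0.646,-0.6436,-0.0667,0,0,0,0.085],[0.646,-0.6436,-0.0667,0,0,0,0.085],[0.646,-0.6436,-0.0667,0,0,0,0.085],[0.646,-0.6436,-0.0667,0,0,0,0.085],[0.646,-0.6436,-0.0667,0,0,0,0.085],[0.646,-0.6436,-0.0667,0,0,0,0.085]],
])

```text
time_s: 1.6
tool_pos: [0.5021, 0.0589, 0.4546]
tool_rot: [0.0, 0.98, 0.198, 0.0]
force: [0.6, -0.6, 0.4]
width: 0.0853
gripper_force: 0.0
```

Run:
```python
from h import *
np.set_printoptions(precision=4,suppress=True)
o=manip.get_obs();print(o['q'],o['tool_pos'],rot().as_matrix()); print(px('top',363,298,0),px('top',235,277,0))
# xArm7-like FK check
def fk(q,y=-2.274,d=(.267,.293,.0525,.3425,.0775,.097,.076)):
    d1,d3,a3,d5,a4,d7,a6=d
    A=[(0,d1,0,0),(-1,0,0,0),(1,d3,0,0),(1,0,a3,0),(1,d5,a4,0),(1,0,0,0),(-1,d7,a6,0)]
    T=np.eye(4);T[:3,:3]=R.from_euler('z',y).as_matrix()
    for (al,dd,a,_),t in zip(A,q):
        M=np.eye(4);M[:3,:3]=(R.from_euler('x',al*np.pi/2)*R.from_euler('z',t)).as_matrix()
        M[:3,3]=[a,0,0]+R.from_euler('x',al*np.pi/2).apply([0,0,dd]);T=T@M
    return T
print(fk([1.104,.411,-.013,1.596,.006,1.134,-.082]));print(fk(o['q']))
```

```text
[ 0.2444  0.208  -0.532   1.7841  0.1137  1.1798 -1.4938] [0.5021 0.0589 0.4546] [[ 0.9216  0.3882  0.0001]
 [ 0.3882 -0.9216 -0.0001]
 [ 0.      0.0002 -1.    ]]
[ 0.2798 -0.276   0.    ] [0.3495 0.0883 0.    ]
[[ 0.4512 -0.8922  0.0196  0.2254]
 [-0.891  -0.4516 -0.0471 -0.548 ]
 [ 0.0509  0.0038 -0.9987  0.3646]
 [ 0.      0.      0.      1.    ]]
[[ 0.499  -0.7984 -0.3369 -0.4378]
 [-0.8656 -0.4412 -0.2367 -0.3402]
 [ 0.0404  0.4097 -0.9113  0.5756]
 [ 0.      0.      0.      1.    ]]
```

Converted, 0.1365 m is 0.182, 0.12 m is 0.16.

Call:
shift_gripper([
  [[0,0,0.0667,0,0,0,0.085],[0,0,0.12,0,0,0,0.085],[0,0,0.16,0,0,0,0.085],[0,0,0.182,0,0,0,0.085],[0,0,0.182,0,0,0,0.085],[0,0,0.182,0,0,0,0.0],[0,0,0.182,0,0,0,0.0],[0,0,0.182,0,0,0,0.0],[0,0,0.182,0,0,0,0.0],[0,0,0.182,0,0,0,0.0],[0,0,0.182,0,0,0,0.0],[0,0,0.182,0,0,0,0.0]],
])

```text
time_s: 3.1
tool_pos: [0.502, 0.0571, 0.3193]
tool_rot: [0.0, 0.98, 0.198, 0.001]
force: [-1.5, -0.7, 5.7]
width: 0.0301
gripper_force: 59.2
```

Converted, -0.16 m is -0.2133, -0.13 m is -0.1733.

Call:
shift_gripper([
  [[0,0,-0.0133,0,0,0,0],[0,0,-0.0333,0,0,0,0],[0,0,-0.0667,0,0,0,0],[0,0,-0.12,0,0,0,0],[0,0,-0.1733,0,0,0,0],[0,0,-0.2133,0,0,0,0],[0,0,-0.2133,0,0,0,0]],
])

```text
time_s: 3.98
tool_pos: [0.5019, 0.0574, 0.4811]
tool_rot: [0.0, 0.98, 0.198, 0.003]
force: [0.5, 0.1, -3.5]
width: 0.0298
gripper_force: 59.9
```

Run:
```python
from h import *
import cv2
print(manip.get_obs()['q'],tool([-.072,-.467,0]))
c=manip.camera('scene');cv2.imwrite('pics/s1.png',c['image'][:,:,::-1])
```

```text
[ 0.25500503  0.18613485 -0.53586234  1.74606674  0.10158832  1.23152214
 -1.47863635] [-0.24770189  0.40238853 -0.00049782]
```

View pics/s1.png

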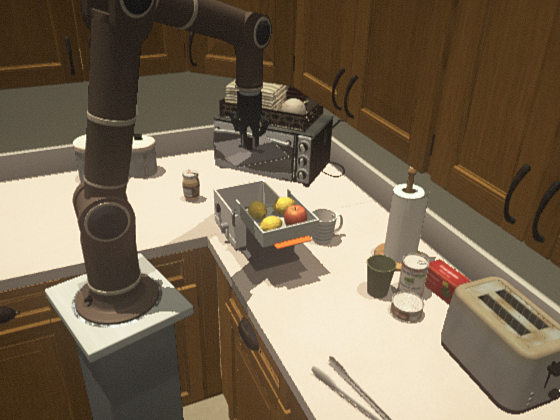

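The hopper is open, the lid hangs level from the gripper, and the fruit hasn't moved. I'll carry the lid to (0.43,-0.40).

Converted, 0.3932 m is 0.5243, -0.2438 m is -0.3251.

Call:
shift_gripper([
  [[-0.0167,0.0267,0,0,0,0,0],[-0.0467,0.0747,0,0,0,0,0],[-0.0813,0.1307,0,0,0,0,0],[-0.1187,0.1907,0,0,0,0,0],[-0.156,0.252,0,0,0,0,0],[-0.1933,0.312,0,0,0,0,0],[-0.2307,0.372,0,0,0,0,0],[-0.2667,0.4307,0,0,0,0,0],[-0.3,0.484,0,0,0,0,0],[-0.3251,0.5243,0,0,0,0,0],[-0.3251,0.5243,0,0,0,0,0]],
])

```text
time_s: 5.4
tool_pos: [0.4279, -0.403, 0.4757]
tool_rot: [-0.001, 0.981, 0.196, -0.002]
force: [-0.7, 0.2, -1.5]
width: 0.0297
gripper_force: 60.0
```

Call:
shift_gripper([
  [[0,0,0.04,0,0,0,0],[0,0,0.1067,0,0,0,0],[0,0,0.1733,0,0,0,0],[0,0,0.24,0,0,0,0],[0,0,0.2933,0,0,0,0],[0,0,0.3333,0,0,0,0],[0,0,0.3533,0,0,0,0],[0,0,0.3627,0,0,0,0],[0,0,0.368,0,0,0,0]],
])

```text
time_s: 6.52
tool_pos: [0.4301, -0.4, 0.2027]
tool_rot: [0.0, 0.98, 0.198, 0.0]
force: [0.0, 0.1, -1.4]
width: 0.0294
gripper_force: 60.0
```

Converted, 0.006 m is 0.008, 0.004 m is 0.0053.

Call:
shift_gripper([
  [[0,0,0.0027,0,0,0,0],[0,0,0.0053,0,0,0,0],[0,0,0.008,0,0,0,0],[0,0,0.008,0,0,0,0]],
])

```text
time_s: 7.02
tool_pos: [0.4297, -0.4, 0.1962]
tool_rot: [-0.0, 0.98, 0.198, -0.0]
force: [-0.1, 0.2, -3.2]
width: 0.0297
gripper_force: 60.0
```

Call:
shift_gripper([
  [[0,0,0.0013,0,0,0,0],[0,0,0.0027,0,0,0,0],[0,0,0.0027,0,0,0,0]],
])

```text
time_s: 7.4
tool_pos: [0.4298, -0.4, 0.1944]
tool_rot: [0.0, 0.98, 0.198, 0.0]
force: [-1.8, 0.2, 0.3]
width: 0.03
gripper_force: 60.3
```

Converted, 0.0015 m is 0.002, 0.001 m is 0.0013.

Call:
shift_gripper([
  [[0,0,0.0013,0,0,0,0],[0,0,0.002,0,0,0,0],[0,0,0.002,0,0,0,0]],
])

```text
time_s: 7.78
tool_pos: [0.4298, -0.4, 0.1943]
tool_rot: [0.0, 0.98, 0.198, 0.0]
force: [-3.8, 4.0, 14.3]
width: 0.0298
gripper_force: 61.9
```

Call:
shift_gripper([
  [[0,0,0,0,0,0,0.04],[0,0,0,0,0,0,0.06],[0,0,0,0,0,0,0.085],[0,0,0,0,0,0,0.085],[0,0,0,0,0,0,0.085],[0,0,-0.0267,0,0,0,0.085],[0,0,-0.08,0,0,0,0.085],[0,0,-0.1333,0,0,0,0.085],[0,0,-0.2,0,0,0,0.085],[0,0,-0.2667,0,0,0,0.085]],
])

```text
time_s: 9.02
tool_pos: [0.4295, -0.3999, 0.3942]
tool_rot: [-0.0, 0.98, 0.198, -0.0]
force: [0.8, -0.1, -0.2]
width: 0.0846
gripper_force: 0.0
```

Run:
```python
from h import *
print(manip.get_obs()['q'])
```

```text
[ 0.8308739   0.36701785 -0.21436807  1.69399663  0.08614688  1.08995141
 -0.58152223]
```

Lid is standing on the worktop and released. Before choosing how to push the tab, I'll fit a kinematic model to the logged poses.

Create fk.py:
```python
import numpy as np, itertools
from scipy.optimize import least_squares
from scipy.spatial.transform import Rotation as R
RT=R.from_quat([.98018,.1981,0,0])
D=[([1.104,.411,-.013,1.596,.006,1.134,-.082],[.2426,-.5758,.4038]),
([.2444,.208,-.532,1.7841,.1137,1.1798,-1.4938],[.5021,.0589,.4546]),
([.25500503,.18613485,-.53586234,1.74606674,.10158832,1.23152214,-1.47863635],[.5019,.0574,.4811]),
([.8308739,.36701785,-.21436807,1.69399663,.08614688,1.08995141,-.58152223],[.4295,-.3999,.3942])]
def fk(q,p,s):
    # p: yaw0, yaw7, h1, L3, a4, L5, a6, L7 ; chain z y z y z y z
    r=R.from_euler('z',p[0]);t=np.array([0,0,p[2]])
    r=r*R.from_euler('z',s[0]*q[0])*R.from_euler('y',q[1])*R.from_euler('z',s[1]*q[2])
    t=t+r.apply([p[4],0,p[3]])
    r=r*R.from_euler('y',q[3])*R.from_euler('z',s[2]*q[4])
    t=t+r.apply([p[6]-p[4],0,p[5]])
    r=r*R.from_euler('y',q[5])*R.from_euler('z',s[3]*q[6]+p[1])
    return t+r.apply([0,0,p[7]]),r
def fit(D,s):
    def res(p):
        o=[]
        for d in D:
            t,r=fk(d[0],p,s);o+=list((t-d[1])*5)+list(((d[2] if len(d)>2 else RT)*r.inv()).as_rotvec())
        return np.array(o+list(1e-3*(p-p0)))
    best=None
    for y7 in(-2,0,2):
        p0=np.array([0,y7,.3,.35,0,.35,0,.15]);f=least_squares(res,p0)
        if best is None or f.cost<best.cost:best=f
    return best
```

Run:
```python
from fk import *
np.set_printoptions(precision=4,suppress=True)
for s in itertools.product((-1,1),repeat=4):
    f=fit(D,s)
    if f.cost<1:print(s,f.cost,f.x)
```

```text
(-1, -1, -1, -1) 4.7422506128453826e-05 [-0.0766  1.4942  0.3693  0.5829 -0.0153  0.4535 -0.0027  0.3032]
(-1, -1, 1, -1) 0.054079813843838365 [-0.0764  1.4347  0.0497  0.5851 -0.0163  0.4604  0.0101 -0.0295]
(-1, 1, -1, -1) 0.5361464692949798 [-0.1457  0.7943 -2.3995  1.7031 -0.0902  0.2152  0.2967 -1.6414]
(1, -1, 1, 1) 0.5233395480874301 [-2.3841  2.1614  1.4352  2.8261 -0.9652  0.3774 -1.0662  3.9486]
(1, 1, -1, 1) 0.5412559097207843 [ 1.0403 -1.2684  4.205  -4.016   1.5723 -0.4191  1.7897 -0.518 ]
(1, 1, 1, 1) 0.5084568414763388 [  1.0744  -1.2941 -12.4171  -3.5931   1.4958   0.0348   2.8206 -17.9075]
```

Add to fk.py:
```python
S=(-1,-1,-1,-1)
LO=np.array([-2.95,-.29,-1.47,.14,-1.03,.13,-2.86]);HI=np.array([2.95,1.99,1.44,2.54,4.17,1.85,2.86])
def ik(p,pos,z,y=None,q0=None,n=30,seed=0):
    """tool z along z; tool y along +-y if given"""
    z=np.array(z)/np.linalg.norm(z);g=np.random.default_rng(seed);best=None
    def res(q):
        t,r=fk(q,p,S);m=r.as_matrix()
        o=list((t-pos)*10)+list((m[:,2]-z)*2)
        if y is not None:o.append(2*(1-abs(m[:,1]@y)))
        return o+([] if q0 is None else list(.003*(q-q0)))
    for k in range(n):
        s=np.clip(q0 if q0 is not None and k==0 else g.uniform(LO+.05,HI-.05),LO+.03,HI-.03)
        f=least_squares(res,s,bounds=(LO+.02,HI-.02),max_nfev=80)
        if best is None or f.cost<best.cost:best=f
        if q0 is not None and best.cost<1e-3:break
    return best
```

Run:
```python
from fk import *; from h import proj
np.set_printoptions(precision=3,suppress=True)
for L in(0,.1,.15,.2,.25,.3):print(L,proj('scene',np.array([.2426,-.5758,.4038+L])))
for h in(.3,.34,.38,.42):print(h,proj('scene',np.array([0,0,h])))
f=fit(D,S).x; 
for L7 in(.12,.22):
  p=f.copy();p[2]+=L7-p[7];p[7]=L7
  hy=np.array([.228,.974,0]);hx=np.array([.974,-.228,0])
  for th in(0,.6,1.2):
    e=-np.cos(th)*hy+np.sin(th)*np.array([0,0,1]);n=-np.sin(th)*hy-np.cos(th)*np.array([0,0,1])
    C=np.array([.478,-.038,.142])+.212*e+.015*n
    for a in(0,30,60,90):   # a: 0 = +y, 90 = +x
      z=np.cos(np.radians(a))*hy+np.sin(np.radians(a))*hx
      yy=np.cross([0,0,1.],z)
      b=ik(p,C-.163*z,z,yy,n=12);q=b.x
      t,r=fk(q,p,S);w=t-r.apply([0,0,p[7]])
      print(L7,th,a,'cost %.5f'%b.cost,q,'wrist',w)
```

```text
0 [334.482 239.78 ]
0.1 [338.64  195.189]
0.15 [340.88  171.171]
0.2 [343.238 145.881]
0.25 [345.725 119.217]
0.3 [348.35   91.064]
0.3 [101.969 204.995]
0.34 [ 99.701 191.029]
0.38 [ 97.363 176.633]
0.42 [ 94.952 161.787]
0.12 0 0 cost 0.00000 [ 1.422  1.159 -0.862  1.785 -0.513  1.407  0.693] wrist [ 0.365 -0.52   0.127]
0.12 0 30 cost 0.00000 [ 1.596  1.094 -0.822  2.093 -0.923  1.022 -2.11 ] wrist [ 0.236 -0.451  0.127]
0.12 0 60 cost 0.00220 [ 1.916  1.686 -1.45   2.461  3.154  0.181 -2.84 ] wrist [ 0.158 -0.326  0.125]
0.12 0 90 cost 0.35442 [ 1.044  0.995 -0.194  2.52   4.128  1.721 -1.238] wrist [ 0.192 -0.261  0.097]
0.12 0.6 0 cost 0.00000 [ 1.416  0.936 -0.893  1.833 -0.685  1.486  0.648] wrist [ 0.372 -0.492  0.249]
0.12 0.6 30 cost 0.00000 [ 1.681  0.913 -1.033  2.142 -1.006  1.016  0.86 ] wrist [ 0.243 -0.423  0.249]
0.12 0.6 60 cost 0.16428 [ 1.921  1.21  -1.45   2.368 -1.01   0.297  0.776] wrist [ 0.167 -0.347  0.252]
0.12 0.6 90 cost 0.48440 [ 0.037  0.585  1.035  2.52   4.097  1.715 -2.18 ] wrist [ 0.211 -0.239  0.292]
0.12 1.2 0 cost 0.00000 [ 1.342  0.732 -0.912  
[... 920 characters left out ...]
 1.045 -0.822  2.057 -0.802  1.15   0.924] wrist [ 0.174 -0.496  0.249]
0.22 0.6 60 cost 0.00152 [ 2.145  1.555 -1.373  2.471 -1.01   0.15  -2.066] wrist [ 0.07  -0.335  0.249]
0.22 0.6 90 cost 0.83838 [ 2.228  1.835 -1.298  2.52  -1.01   0.15  -1.727] wrist [ 0.05  -0.299  0.178]
0.22 1.2 0 cost 0.00000 [ 1.107  0.785 -0.352  1.828 -0.856  1.756 -2.254] wrist [ 0.37  -0.499  0.334]
0.22 1.2 30 cost 0.00000 [ 1.856  1.115 -1.266  2.225 -0.777  0.8    0.635] wrist [ 0.195 -0.406  0.334]
0.22 1.2 60 cost 0.17164 [ 2.057  1.283 -1.45   2.508 -1.01   0.323  0.878] wrist [ 0.097 -0.31   0.328]
0.22 1.2 90 cost 1.35241 [-0.195 -0.27   0.256  2.52   1.432  0.15   0.048] wrist [ 0.178 -0.054  0.555]
```

Run:
```python
from fk import *; from h import rot,manip
np.set_printoptions(precision=3,suppress=True)
o=manip.get_obs();qc=np.array(o['q']);r0=rot()
p=fit(D,S).x;p[2]+=.165-p[7];p[7]=.165
hy=np.array([.228,.974,0]);hx=np.array([.974,-.228,0])
for sg in(1,-1):
    y=sg*hx;x=np.cross(y,hy);Rt=R.from_matrix(np.stack([x,y,hy],1))
    print(sg,'rotvec tool',(r0.inv()*Rt).as_rotvec())
    for nm,tip in(('high',[.415,-.31,.30]),('low',[.415,-.31,.115]),('in',[.4318,-.234,.115]),('up',[.465,-.10,.34])):
        def res(q):
            t,r=fk(q,p,S);return np.r_[(t-(np.array(tip)-.173*hy))*10,(Rt*r.inv()).as_rotvec(),.01*(q-qc)]
        f=least_squares(res,np.clip(qc,LO+.03,HI-.03),bounds=(LO+.02,HI-.02));print(nm,f.cost,f.x,res(f.x)[:6])
```

```text
1 rotvec tool [ 0.735  1.443 -0.735]
high 0.00016770086262564806 [ 1.513  1.035 -0.91   1.556 -0.557  1.725  0.477] [ 0.  0.  0.  0. -0.  0.]
low 0.0001787409881039976 [ 1.489  1.3   -0.858  1.537 -0.357  1.596  0.593] [ 0.  0.  0.  0. -0.  0.]
in 0.00017432868883348788 [ 1.476  1.301 -0.907  1.688 -0.366  1.426  0.601] [ 0. -0.  0.  0. -0. -0.]
up 0.0001714175339581437 [ 1.431  0.904 -1.054  1.91  -0.738  1.357  0.548] [ 0. -0.  0.  0. -0. -0.]
-1 rotvec tool [ 1.655 -0.843  1.655]
high 0.00028544762479563936 [ 1.399  0.936 -0.663  1.558 -0.666  1.83  -2.512] [-0.  0. -0.  0.  0.  0.]
low 0.00021219508518527497 [ 1.174  1.109 -0.258  1.541 -0.673  1.83  -2.139] [-0.  0. -0.  0.  0.  0.]
in 0.00018733107077003762 [ 0.98   1.048 -0.053  1.695 -0.801  1.823 -1.964] [-0.  0. -0.  0.  0. -0.]
up 0.0002264882166142971 [ 0.908  0.625 -0.185  1.916 -1.008  1.826 -2.215] [-0.  0. -0.  0.  0. -0.]
```

Converted, -0.08 m is -0.1067, -0.07 m is -0.0933, 1.443 rad is 0.2297.

Call:
shift_gripper([
  [[-0.0133,0.0133,-0.0267,0.0117,0.023,-0.0117,0],[-0.0267,0.0267,-0.0267,0.0234,0.0459,-0.0234,0],[-0.04,0.0333,0,0.035,0.0689,-0.035,0],[-0.0533,0.04,0.0267,0.0468,0.0918,-0.0468,0],[-0.0667,0.0467,0.04,0.0585,0.1148,-0.0585,0],[-0.08,0.0533,0.0533,0.0702,0.1378,-0.0702,0],[-0.0933,0.06,0.0667,0.0819,0.1607,-0.0819,0],[-0.1067,0.0693,0.08,0.0936,0.1837,-0.0936,0],[-0.1067,0.0693,0.0933,0.1053,0.2067,-0.1053,0],[-0.1067,0.0693,0.0933,0.117,0.2297,-0.117,0],[-0.1067,0.0693,0.0933,0.117,0.2297,-0.117,0],[-0.1067,0.0693,0.0933,0.117,0.2297,-0.117,0]],
])

```text
time_s: 10.52
tool_pos: [0.3761, -0.479, 0.323]
tool_rot: [-0.439, 0.555, 0.439, 0.553]
force: [-1.1, -0.1, 0.8]
width: -0.0002
gripper_force: 0.0
```

Run:
```python
from fk import *; from h import rot,manip
np.set_printoptions(precision=4,suppress=True)
o=manip.get_obs();print(o['q']);print(rot().as_matrix())
D.append((o['q'],o['tool_pos'],rot()));f=fit(D,S);print(f.cost,f.x)
```

```text
[ 1.4316  0.9713 -0.6912  1.438  -0.6904  1.849   0.616 ]
[[ 0.0015  0.9737  0.2279]
 [ 0.0018 -0.2279  0.9737]
 [ 1.     -0.0011 -0.0021]]
0.007595014121787507 [-0.072   1.5132  0.2558  0.5613  0.0685  0.3635  0.0621  0.2007]
```

The tool is level, pointing along juicer +y. I'll lower it and look before going under the tab.

Converted, -0.208 m is -0.2773, -0.205 m is -0.2733.

Call:
shift_gripper([
  [[-0.0533,0,0,0,0,0,0],[-0.12,0,0,0,0,0,0],[-0.1867,0,0,0,0,0,0],[-0.24,0,0,0,0,0,0],[-0.2733,0,0,0,0,0,0],[-0.2773,0,0,0,0,0,0],[-0.2773,0,0,0,0,0,0]],
])

```text
time_s: 11.4
tool_pos: [0.3766, -0.4794, 0.1163]
tool_rot: [-0.439, 0.554, 0.44, 0.554]
force: [-0.2, -0.5, 0.9]
width: -0.0003
gripper_force: 0.0
```

Run:
```python
from h import *
import cv2
print(manip.get_obs()['q'])
a=manip.camera('scene')['image'][150:390,150:470,::-1];b=manip.camera('top')['image'][140:380,180:500,::-1]
cv2.imwrite('pics/s2.png',cv2.resize(np.hstack([a,b]),(800,300),interpolation=2))
```

```text
[ 1.38226759  1.25669531 -0.60533148  1.38483639 -0.52432071  1.73246259
  0.80676117]
```

View pics/s2.png

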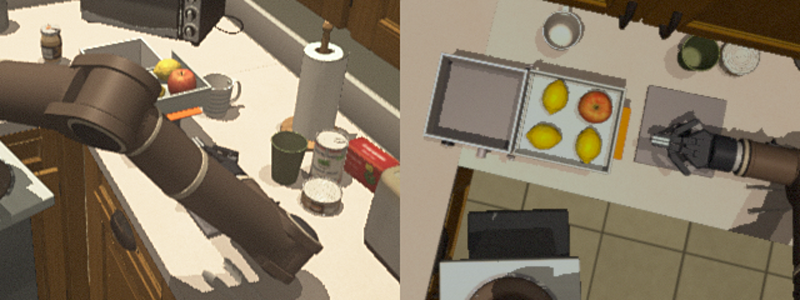

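The gripper points squarely at the tab with the lid clear below it. Fingertips go in under the tab, then up to contact.

Converted, 0.078 m is 0.104, 0.065 m is 0.0867.

Call:
shift_gripper([
  [[0,0,0.0267,0,0,0,0],[0,0,0.06,0,0,0,0],[0,0,0.0867,0,0,0,0],[0,0,0.104,0,0,0,0],[0,0,0.104,0,0,0,0]],
])

```text
time_s: 12.12
tool_pos: [0.3943, -0.4027, 0.1155]
tool_rot: [-0.439, 0.554, 0.44, 0.554]
force: [0.5, 0.6, 0.4]
width: 0.0
gripper_force: 0.0
```

Call:
shift_gripper([
  [[0.004,0,0,0,0,0,0],[0.008,0,0,0,0,0,0],[0.012,0,0,0,0,0,0],[0.012,0,0,0,0,0,0]],
])

```text
time_s: 12.62
tool_pos: [0.394, -0.4033, 0.124]
tool_rot: [-0.439, 0.554, 0.439, 0.554]
force: [0.2, -0.2, 0.6]
width: 0.0
gripper_force: 0.0
```

Call:
shift_gripper([
  [[0.0027,0,0,0,0,0,0],[0.0053,0,0,0,0,0,0],[0.008,0,0,0,0,0,0],[0.008,0,0,0,0,0,0]],
])

```text
time_s: 13.12
tool_pos: [0.394, -0.403, 0.1294]
tool_rot: [-0.439, 0.554, 0.439, 0.554]
force: [0.5, 1.5, -4.0]
width: 0.0
gripper_force: 1.9
```

Converted, 0.0901 m is 0.1201, 0.0791 m is 0.1055.

Call:
shift_gripper([
  [[0.0067,0,0,0,0,0,0],[0.016,0,0.0005,0,0,0,0],[0.0271,0,0.0013,0,0,0,0],[0.0404,0,0.0031,0,0,0,0],[0.0537,0,0.0053,0,0,0,0],[0.0669,0,0.0084,0,0,0,0],[0.08,0,0.0121,0,0,0,0],[0.0929,0,0.0164,0,0,0,0],[0.1055,0,0.0213,0,0,0,0],[0.1147,0,0.0256,0,0,0,0],[0.1201,0,0.0283,0,0,0,0],[0.1201,0,0.0283,0,0,0,0]],
])

```text
time_s: 14.62
tool_pos: [0.3989, -0.3823, 0.2201]
tool_rot: [-0.439, 0.554, 0.44, 0.554]
force: [-0.8, -4.7, -2.7]
width: -0.0
gripper_force: 2.0
```

Run:
```python
from h import *
import cv2
print(manip.get_obs()['q'],manip.get_obs()['dq'].round(2))
a=manip.camera('scene')['image'][130:370,150:470,::-1];b=manip.camera('top')['image'][140:380,180:500,::-1]
cv2.imwrite('pics/s3.png',cv2.resize(np.hstack([a,b]),(800,300),interpolation=2))
```

```text
[ 1.38193352  1.05665813 -0.7030502   1.64121482 -0.64433843  1.59477146
  0.77213467] [ 0.    0.01  0.01 -0.01  0.01 -0.    0.  ]
```

View pics/s3.png

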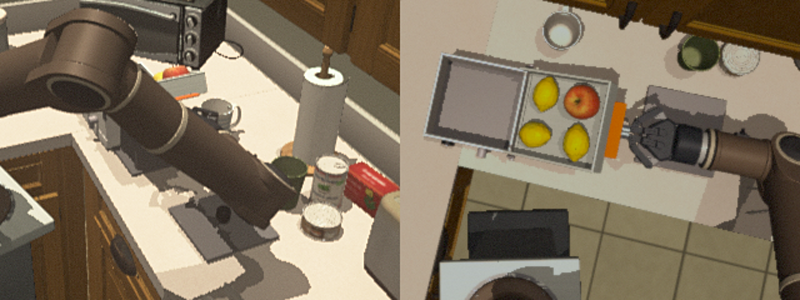

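θ is about 0.46; the fruit has moved up against the sill and nothing else has shifted. Continuing slowly.

Converted, 0.0483 m is 0.0644, 0.0407 m is 0.0543.

Call:
shift_gripper([
  [[0.0048,0,0.0024,0,0,0,0],[0.0096,0,0.0049,0,0,0,0],[0.0155,0,0.0083,0,0,0,0],[0.0213,0,0.0117,0,0,0,0],[0.0271,0,0.0153,0,0,0,0],[0.0327,0,0.0191,0,0,0,0],[0.0381,0,0.0229,0,0,0,0],[0.0436,0,0.0269,0,0,0,0],[0.0489,0,0.0311,0,0,0,0],[0.0543,0,0.0353,0,0,0,0],[0.0593,0,0.0399,0,0,0,0],[0.0644,0,0.0444,0,0,0,0]],
])

```text
time_s: 16.23
tool_pos: [0.4065, -0.3497, 0.2684]
tool_rot: [-0.439, 0.554, 0.439, 0.554]
force: [1.3, -2.7, -1.7]
width: -0.0001
gripper_force: 1.0
```

Call:
shift_gripper([
  [[0.0049,0,0.0047,0,0,0,0],[0.0096,0,0.0095,0,0,0,0],[0.0143,0,0.0144,0,0,0,0],[0.0188,0,0.0193,0,0,0,0],[0.0232,0,0.0245,0,0,0,0],[0.0275,0,0.0297,0,0,0,0],[0.0275,0,0.0297,0,0,0,0]],
])

```text
time_s: 17.1
tool_pos: [0.4116, -0.3278, 0.289]
tool_rot: [-0.44, 0.554, 0.44, 0.554]
force: [0.4, -2.0, -1.1]
width: 0.0001
gripper_force: 0.7
```

Run:
```python
from h import *
import cv2
print(manip.get_obs()['q'])
a=manip.camera('scene')['image'][130:370,150:470,::-1];b=manip.camera('top')['image'][140:380,180:500,::-1]
cv2.imwrite('pics/s4.png',cv2.resize(np.hstack([a,b]),(800,300),interpolation=2))
```

```text
[ 1.37714413  0.92998557 -0.7728102   1.74757253 -0.7403848   1.54462357
  0.73499766]
```

View pics/s4.png

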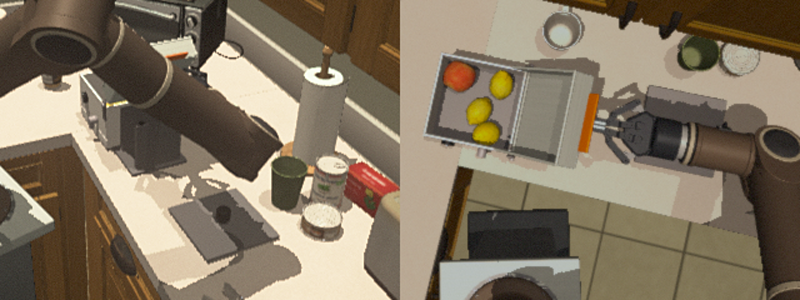

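All four fruits are in the hopper and the tray is empty. I'll lower the tray back along the same arc.

The rows are not in the units I measure in: shifts go in shares of 0.75 m and turns go in shares of 360 degrees. I convert before sending: -0.099 m is -0.132, -0.0894 m is -0.1192.

Call:
shift_gripper([
  [[-0.0087,0,-0.0104,0,0,0,0],[-0.0179,0,-0.0203,0,0,0,0],[-0.0275,0,-0.0297,0,0,0,0],[-0.0376,0,-0.0388,0,0,0,0],[-0.0483,0,-0.0472,0,0,0,0],[-0.0592,0,-0.0551,0,0,0,0],[-0.0705,0,-0.0624,0,0,0,0],[-0.0823,0,-0.0692,0,0,0,0],[-0.0943,0,-0.0755,0,0,0,0],[-0.1065,0,-0.0811,0,0,0,0],[-0.1192,0,-0.086,0,0,0,0],[-0.132,0,-0.0903,0,0,0,0]],
])

```text
time_s: 18.7
tool_pos: [0.3961, -0.3943, 0.189]
tool_rot: [-0.439, 0.554, 0.439, 0.554]
force: [-0.4, 1.4, -2.7]
width: -0.0
gripper_force: 1.2
```

Call:
shift_gripper([
  [[-0.0131,0,-0.0037,0,0,0,0],[-0.0263,0,-0.0068,0,0,0,0],[-0.0396,0,-0.0091,0,0,0,0],[-0.0476,0,-0.0101,0,0,0,0],[-0.0557,0,-0.0111,0,0,0,0],[-0.0637,0,-0.0116,0,0,0,0],[-0.0692,0,-0.0119,0,0,0,0],[-0.0719,0,-0.012,0,0,0,0],[-0.0745,0,-0.0121,0,0,0,0],[-0.0773,0,-0.0121,0,0,0,0],[-0.08,0,-0.0121,0,0,0,0],[-0.08,0,-0.0121,0,0,0,0]],
])

```text
time_s: 20.2
tool_pos: [0.394, -0.403, 0.1296]
tool_rot: [-0.439, 0.554, 0.439, 0.554]
force: [0.4, 2.3, -2.7]
width: -0.0001
gripper_force: 1.4
```

Call:
shift_gripper([
  [[-0.0013,0,0,0,0,0,0],[-0.0027,0,0,0,0,0,0],[-0.004,0,0,0,0,0,0],[-0.004,0,0,0,0,0,0]],
])

```text
time_s: 20.7
tool_pos: [0.394, -0.4031, 0.1267]
tool_rot: [-0.439, 0.554, 0.439, 0.554]
force: [-0.3, -0.7, -1.1]
width: 0.0001
gripper_force: 0.0
```

Gripper force is 0, so the tray is on its rest. Now I'll drop clear, back out, rise and check.

Converted, 0.18 m is 0.24, 0.13 m is 0.1733.

Call:
shift_gripper([
  [[-0.0053,0,0,0,0,0,0],[-0.0133,0,0,0,0,0,0],[-0.016,0,-0.0267,0,0,0,0],[-0.016,0,-0.0667,0,0,0,0],[-0.016,0,-0.104,0,0,0,0],[-0.016,0,-0.104,0,0,0,0],[0.04,0,-0.104,0,0,0,0],[0.1067,0,-0.104,0,0,0,0],[0.1733,0,-0.104,0,0,0,0],[0.24,0,-0.104,0,0,0,0],[0.24,0,-0.104,0,0,0,0]],
])

```text
time_s: 22.08
tool_pos: [0.3771, -0.4782, 0.3106]
tool_rot: [-0.438, 0.553, 0.442, 0.554]
force: [1.1, 0.1, -1.6]
width: -0.0001
gripper_force: 0.0
```

Run:
```python
from h import *
import cv2
a=manip.camera('scene')['image'][130:370,150:470,::-1];b=manip.camera('top')['image'][140:380,180:500,::-1]
cv2.imwrite('pics/s5.png',cv2.resize(np.hstack([a,b]),(800,300),interpolation=2))
```

```text
(no output)
```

View pics/s5.png

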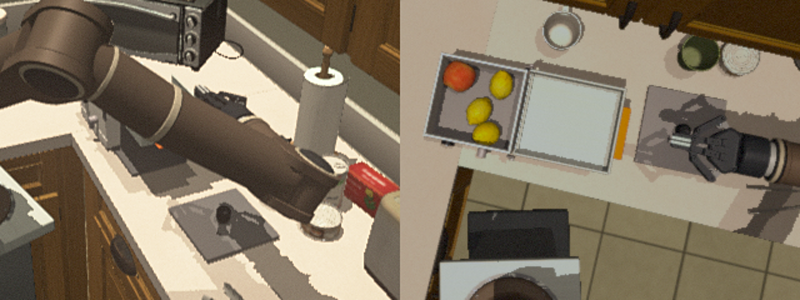

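The tray is level and empty, with its tab back at crop (622,133). The fruit is in the hopper, the lid is upright on the worktop, and the mug and cup are where they started. The jar is out of frame.

Call:
shift_gripper([
  [[0,0,0,0,0,0,0],[0,0,0,0,0,0,0],[0,0,0,0,0,0,0]],
])

```text
time_s: 22.55
tool_pos: [0.3762, -0.4789, 0.3059]
tool_rot: [-0.44, 0.554, 0.439, 0.554]
force: [-0.5, 0.1, 0.3]
width: -0.0
gripper_force: 0.0
```

```bash
python3 -c "
from station import manip
print(manip.hand_in())"
```

```text
the job is handed in; nothing more can be done
None
```

Job handed in at 22.6 s, with no verdict returned: the lid is upright on the worktop, all four fruits are in the hopper, the tray is lowered level on its rest, and the mug and cup are unmoved (the arm never went near the jar, but I did not check it at the end).

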